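# Recalibrate a plate shaker: knob to the index mark, hold the recessed switch

## Robot

A 7-joint arm with a two-finger parallel gripper is mounted at the origin on a cart in front of the work surface, level with it; the furniture and walls round the work are solid. World frame = base frame: x ahead of the robot, y to its left, z up, the work surface at z = 0. Lengths are in mm, angles in rad, forces in N, time in s.
With the tool pointing down it reaches from about 375 to 925 mm from the base axis. Payload 3.1 kg.
Tool frame: the origin (TCP) lies at the very end of the fingers, on their centre line; the grasp point (between the pads) lies 19 mm behind it; z points along the fingers, y is the line along which they close (so a half turn about z gives the same grasp; the last joint's range is limited). The gripper opens to 85 mm and grips with 20 to 120 N. Pads are 22 mm wide; open, the fingers measure 114 mm over their backs; the gripper's body (76 mm by 85 mm) begins 54 mm behind the grasp point. The pads swing forward as they close: fully open they stand 13 mm farther back than shut.
Start: joints at [-1.368, 0.383, 0.044, 1.598, -0.018, 1.161, -0.05], TCP at [192.562, 620.824, 231.269] pointing down, gripper open.
Joint ranges: [-2.61, 2.61], [-0.41, 2.15], [-1.48, 1.57], [0, 2.5], [-1.57, 4.71], [0.05, 1.97], [-2.85, 2.85]. Speed limits (rad/s): [2.79, 2.79, 3.14, 3.14, 3.14, 3.14, 3.14].

## Interface

Orientations are given as a rotation vector (axis times angle).
In Python, from station import r gives the robot as it stands.
- The arm moves only by the tool carry_out, never from a script. Its argument "targets" is a list of rows, each a list of 2 entries, a list of its own where there are three numbers: the shift along the world's x, y, z as a fraction of full scale, then the turn about the world's z as a fraction of full scale. A call has 1 to 5 rows; each row is the pose to reach, as a shift and turn from the pose commanded when the call began; what a row does not reach only later rows make up. Full scale, the value 1, is 10 cm for a shift and 120 degrees for a turn. A row lasts 1/12 s, in which the tool goes at most 41.7 mm and 7.16 degrees, less where a joint would pass 70% of its speed; a pose out of reach is approached as far as the arm can. A call with a number of a shift or a turn outside -1 to 1 is refused whole. A call with a gripper value outside its range is refused whole. "gripper" is the opening, from -1 (shut) to 1 (fully open), set as the call begins (left out, the last holds). The fingers move at their own pace and stop on an object; the grip force is fixed at half the most. Time passes only in rows, so rows that repeat a pose let the fingers close. It gives the time, the measured TCP pose, the force, the opening and the grip force at its end, in the units of the state.
- r.get_state(): the state, without advancing time (a new reading comes with each control period).
- r.camera(name): name is "side" or "top"; returns (picture, depth): 480x640x3 uint8, blue, green, red; 480x640 float32, mm along the optical axis (not along the pixel's ray), 0 where there is no reading.
- r.calibration(name): a dict with "camera_matrix" (3x3 intrinsics, pixels), "extrinsics" (4x4, takes a point from world to camera coordinates). Camera axes: x right, y up, looking along -z (the intrinsics and any distortion apply to the point x, -y, -z); pixel columns grow to the right and rows downward; lengths in mm; the calibration is good to about 2 mm. A picture is of the moment at which its call begins. calibration takes no time and is no camera call.
- r.sign_off(): hands the job in; it is judged then, once.
Trained networks look in the newest picture that a camera, given by its name, has taken for a name from the list of things; names that differ only in an ending like _2 or _b are one class to them, and where a whole thing is asked for, a point or a joint stands for the part that bears it (a point fixed in the world has none). Each returns a list of dicts, best first, with "p" (0 to 1); they miss things now and then, are a little off and sometimes report something else, mostly with a low value. They report only what shows in the picture. A call takes as long as a camera call.
- r.spot_in(camera, thing): "point" ([row, column] in pixels, amid what is visible of it).
- r.trace(camera, thing): "pixels" (480x640 bool, what is visible of it) and "point" ([row, column] in pixels, amid what is visible of it).
- r.pinpoint(camera, thing): "point" ([row, column] in pixels: a listed point, or the origin of a listed thing).
The state is a dict: "time_s": time; "joint_pos": joint angles; "joint_vel": joint speeds; "joint_torque": joint torques, N m; "tcp_pos": TCP position; "tool_rot": TCP orientation; "ft_force": force on the tool from outside, world axes, zero at the start; "moment": the same for the moment, N m; "width": finger opening in mm; "finger_force": force on a finger pad.
Only numpy, scipy, OpenCV 4.12 (cv2) and the standard library are available. Lean on these libraries where they do the work, as an engineer would, in place of code of your own. Each camera call takes 0.05 s, during which the arm holds its last target. There are 200 camera calls.

## Task

Recalibrate the microplate shaker: turn the pointer knob on its control panel clockwise until the pointer stands at the solid triangular index mark and let go of it, then take the small screwdriver out of the tool stand, pass its blade through the round hole in the panel and press the recessed calibration switch behind it fully down. Finish holding it like that: the screwdriver still gripped, the switch still down and the knob still on its mark. Leave the microplate on the shaker and the other things on the bench where they are.

Things in the scene. Friction and masses are not known exactly. Their poses are not given: they have to be found in the camera images.
- shaker: White microplate shaker, fixed, 215 deep (x) x 160 wide (y) mm, origin on the bench under its centre; front at -x. Rear: platform from x = -19 to +99 mm, stops up to z = 98 mm, plate on it up to z = 104 mm. Front: panel 84 x 160 mm tilted 0.26 rad, rising away from the robot; knob on its left, hole on its right, a display behind the hole, two flush keys and a lamp (look only).
- switch_hole (a point): Centre of the round hole in the panel, 10 mm wide, on the panel's outer face; the sheet is 4 mm thick and hollow behind. Axes: z out of the panel (square to it), x up the slope, y to the shaker's left. It lies 78 mm to the right (-y) and 9 mm down the slope (-x) of the knob's axis.
- cal_switch (a joint): Travel of the recessed calibration switch, m: 0 released, 0.004 fully down. Spring return: 2 N starts it, 5 N holds it fully down, then it meets a hard stop. It moves straight into the panel, along -z of switch_hole. It counts as down above 0.003.
- switch_top (a point): Centre of the top of the switch's plunger (13 mm across), 14 mm below the panel's outer face, straight behind the hole; it sinks as the switch is pressed. Axes as switch_hole.
- speed_knob (a joint): Angle of the pointer knob, rad: 0 at the anticlockwise stop, growing clockwise (seen from outside the panel) to 4.7. It reads 2.88 with the pointer at the triangular index mark (on the mark: 2.76 to 3.00) and starts between 1.5 and 2.4. It stays where it is left (friction 0.035 N m).
- knob_grip (a point): On the knob's axis 15 mm above the panel's face, the height to grip. Black knob: round skirt 40 mm wide, 6 mm high; on it a bar 34 x 12 mm, top 24 mm above the panel, with a narrower nose as pointer and a white line. Axes turn with it: x to the pointer, y across the bar (pinch there), z out of the panel. The platform stands 50 mm up the slope from the axis: do not open the fingers fully.
- knob_pointer (a point): End of the knob's pointer nose, 23 mm from its axis.
- index_mark (a point): Point of the solid black triangle on the panel, 26 mm from the knob's axis; the thin black lines round the knob are the other scale marks. At the mark, knob axis, pointer and this point are in line.
- tool_stand: Drilled aluminium block, fixed, 140 (x) x 38 (y) x 45 mm high, origin under its centre. Holes along its x: 6 mm at x = -46 mm with the screwdriver in it, an empty 6 mm at -14, two of 14 mm at +20 and +50 with marker pens (12 mm thick, too thick for the panel's hole; tops at z = 142 mm). Holes are 38 mm deep: the screwdriver must rise 38 mm to come free.
- screwdriver: Small loose screwdriver, 153 mm long, about 45 g, standing blade down in the tool stand, leaning up to 3 degrees. Blade 4 mm thick and 68 mm long, handle 16 mm thick and 72 mm long. Origin on its side, 76 mm from the tip; y runs along it from blade to handle end; the long axis is at body x = 0, z = +7 mm.
- screwdriver_tip (a point): Tip of the blade, on the long axis; axes as screwdriver (y from the tip to the handle).
- screwdriver_handle (a point): Point on the long axis inside the handle, 121 mm from the tip, a good place to grip; the handle reaches from 80 to 152 mm from the tip. Standing in the stand it is about 128 mm above the bench.
- well_plate_3: Black microplate 128 x 86 x 15 mm lying loose between the corner stops of the shaker's platform; leave it there. Origin under its centre.
- timer: White bench timer 68 x 62 x 19 mm; bystander.
- petri_1: Closed petri dish, 60 mm across, 15 mm high; bystander.
- hex_key: Folded hex key set 26 x 85 x 18 mm; bystander.
- beaker: Small plastic beaker, 44 mm across, 59 mm high; bystander.
- bottle_buffer: Clear bottle with screw cap, 58 mm across, 108 mm high; bystander.
- vial_1: Small white vial with cap, 15 mm across, 41 mm high; bystander.

How it is judged (in metres and radians):
On the way, in this order (a step that is already met when the one before it is completed fails the run):
1. the knob's pointer stands at the index mark and the hand has let go of the knob (value of joint speed_knob between 2.76 and 3 rad and contact force between the fingers and speed_knob below 0.2 N), for 0.3 s.
2. the screwdriver is held in the gripper, drawn out of the tool stand (height (world z) of screwdriver_tip above 0.055 m and contact force between the fingers and screwdriver above 2 N), for 0.2 s.
3. the recessed switch is pressed down by the screwdriver through the hole, with the knob on its mark (value of joint cal_switch above 0.003 m and contact force between screwdriver and cal_switch above 1 N and distance between screwdriver_tip and switch_top below 0.01 m and value of joint speed_knob between 2.76 and 3 rad), for 0.3 s.
At the end, for the whole second after the job is handed in: The screwdriver, gripped in the fingers, holds the recessed switch at least 3 of its 4 mm down, its tip on the plunger behind the hole; the knob is let go and within 0.12 rad of its index mark (2.88); the microplate is within 10 mm and the other loose things within 30 mm of where they stood (all of step 3 and contact force between the fingers and screwdriver above 2 N and contact force between the fingers and speed_knob below 0.2 N and contact force between screwdriver and tool_stand below 0.1 N and distance of well_plate_3 from where it was at the start of the episode below 0.01 m and distance of each of timer, petri_1, hex_key, beaker, bottle_buffer, vial_1 from where it was at the start of the episode below 0.03 m); the arm keeps its last pose, push and grip.
It fails at once if the microplate on the shaker is shifted by more than 10 mm (distance of well_plate_3 from where it was at the start of the episode above 0.01 m).
It fails at once if a bystander is pushed more than 30 mm or knocked over (distance of any of timer, petri_1, hex_key, beaker, bottle_buffer, vial_1 from where it was at the start of the episode above 0.03 m or angle between any of beaker, bottle_buffer, vial_1's own z axis and vertical above 0.5 rad).
It fails at once if the switch is pressed while the knob is off its mark (value of joint cal_switch above 0.002 m and not (value of joint speed_knob between 2.7 and 3.06 rad)).
It also fails if it takes over 59 s, if anything falls off the work surface, if the arm or the gripper's body presses on something with over 40 N, if the wrist force passes 120 N, or if a joint passes its speed limit or range.

## Working session

There is one attempt and no reset: what is moved stays moved. The work goes in short steps, Python scripts to look and compute and a tool call to move; the robot and the scene stay as the last step left them, time stands still between calls to the robot, and variables do not carry over. Pictures are saved under pics/ and viewed, at most 10 in all, crops included, and the job is handed in when it is done.

Besides the shell and the picture viewer there is one more tool, called as name(argument=value, ...) on one line, values as JSON. carry_out: Moves the arm, as the interface text tells. Its arguments: {"type":"object","properties":{"targets":{"type":"array"},"gripper":{"type":"number"}},"required":["targets"]}

```bash
ls; mkdir -p pics; cat > h.py <<'E'
import numpy as np, cv2
from station import r
def cal(c):
    k=r.calibration(c); return np.array(k["camera_matrix"],float),np.array(k["extrinsics"],float),k
def ray(c,p):
    K,E,_=cal(c); d=np.linalg.inv(K)@[p[1],p[0],1.]; d=np.array([d[0],-d[1],-d[2]])
    R,t=E[:3,:3],E[:3,3]; return -R.T@t, R.T@d
def depthpt(c,p,z):
    o,d=ray(c,p); return o+d*z
def tri(pa,pb,a="side",b="top"):
    o1,d1=ray(a,pa);o2,d2=ray(b,pb)
    A=np.c_[d1,-d2]; s=np.linalg.lstsq(A,o2-o1,rcond=None)[0]
    x,y=o1+d1*s[0],o2+d2*s[1]; return (x+y)/2,np.linalg.norm(x-y)
def proj(c,P):
    K,E,_=cal(c); q=E[:3,:3]@np.asarray(P,float)+E[:3,3]; q=K@[q[0],-q[1],-q[2]]; return q[1]/q[2],q[0]/q[2]
E
python3 - <<'E'
from h import *
np.set_printoptions(precision=1,suppress=True)
s=r.get_state();print(s)
D={}
for c in("side","top"):
    im,d=r.camera(c);cv2.imwrite(f"pics/{c}0.png",im);D[c]=d
    print(c,r.calibration(c).keys(),ray(c,(240,320)))
for n in["knob_grip","knob_pointer","index_mark","switch_hole","screwdriver_handle","screwdriver_tip","shaker","tool_stand"]:
    o={}
    for c in("side","top"):
        q=r.pinpoint(c,n)
        print(n,c,[(np.round(x["point"],1),round(x["p"],2)) for x in q[:2]])
        if q:o[c]=q[0]["point"]
    if len(o)==2:print("  ->",*tri(o["side"],o["top"]))
print(r.get_state()["time_s"])
E
```

```text
pics
{'time_s': 0.0, 'joint_pos': array([-1.4,  0.4,  0. ,  1.6, -0. ,  1.2, -0. ]), 'joint_vel': array([-0.,  0., -0., -0., -0., -0.,  0.]), 'joint_torque': array([ -0. , -43.3,   1. , -25. ,   0. ,   0. ,   0. ]), 'tcp_pos': array([192.3, 619.9, 229.9]), 'tool_rot': array([-0.5, -3.1,  0. ]), 'ft_force': array([-0.3,  0.4,  0.5]), 'moment': array([-0.,  0.,  0.]), 'finger_force': 0.0, 'width': 85.67692948200109}
side dict_keys(['camera_matrix', 'extrinsics']) (array([ 487.1, -986. ,  718.3]), array([ 0. ,  0.8, -0.6]))
top dict_keys(['camera_matrix', 'extrinsics']) (array([ 365.6, -146.6, 1089.6]), array([ 0.2,  0. , -1. ]))
knob_grip side []
knob_grip top [(array([246.6, 314.5]), 0.79)]
knob_pointer side []
knob_pointer top [(array([241.6, 314.9]), 0.63)]
index_mark side [(array([256.6, 333.6]), 0.77)]
index_mark top [(array([206.4, 407.1]), 0.71), (array([241.2, 319.1]), 0.57)]
  -> [ 552.8 -296.1  199.7] 47.670684947755234
switch_hole side [(array([283.4, 324.8]), 0.78)]
switch_hole top [(array([246.9, 350.4]), 0.57)]
  -> [ 521.7 -199.    56.1] 6.157282593388666
screwdriver_handle side [(array([335.5, 312. ]), 0.79)]
screwdriver_handle top [(array([262.8, 460.4]), 0.72)]
  -> [ 486.5 -405.8  127.5] 5.860652935423045
screwdriver_tip side []
screwdriver_tip top [(array([205.4, 407.8]), 0.37)]
shaker side [(array([285.5, 360.5]), 0.88)]
shaker top [(array([222.5, 328.8]), 0.77), (array([301.5, 226.5]), 0.47)]
  -> [ 589.8 -154.     7. ] 6.503383481112167
tool_stand side [(array([389.3, 339.8]), 0.97)]
tool_stand top [(array([190.9, 322.3]), 0.36)]
  -> [ 635.2 -160.4 -252.3] 184.59962501365442
0.9
```

View pics/side0.png

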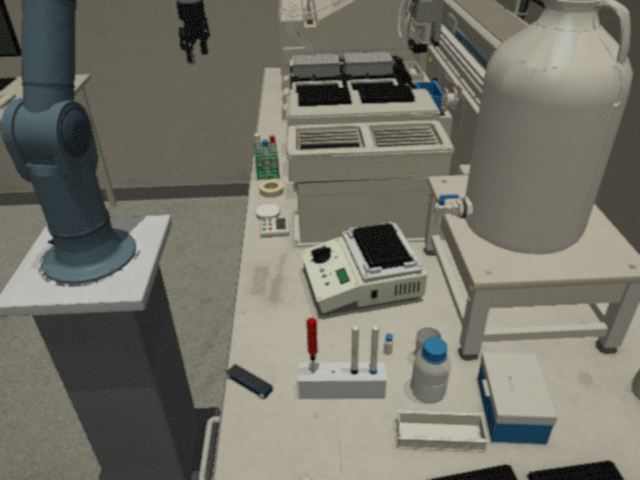

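View pics/top0.png

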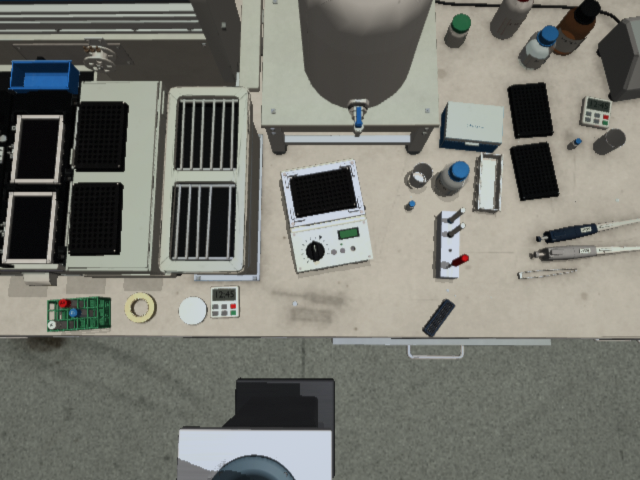

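```bash
python3 - <<'E'
from h import *
np.set_printoptions(precision=1,suppress=True)
print(cal("top")[0],cal("side")[0])
T,dt=r.camera("top");S,ds=r.camera("side")
a=cv2.resize(T[210:280,280:380],None,fx=8,fy=8,interpolation=cv2.INTER_CUBIC)
cv2.imwrite("pics/ct.png",a)
b=cv2.resize(S[230:300,290:390],None,fx=8,fy=8,interpolation=cv2.INTER_CUBIC)
cv2.imwrite("pics/cs.png",b)
for n in["knob_grip","knob_pointer","index_mark","switch_hole"]:
    for c in("side","top"):
        q=r.pinpoint(c,n); print(n,c,[(np.round(x["point"],1),round(x["p"],2)) for x in q[:2]])
# panel plane
pts=[]
for y in range(236,266):
    for x in range(296,368):
        if dt[y,x]>0: pts.append(depthpt("top",(y,x),dt[y,x]))
pts=np.array(pts); best=None; rng=np.random.default_rng(0)
for _ in range(500):
    s=pts[rng.choice(len(pts),3,False)]; n=np.cross(s[1]-s[0],s[2]-s[0]); n/=np.linalg.norm(n)+1e-9
    if abs(n[2])>.99: continue
    i=abs((pts-s[0])@n)<1.5
    if best is None or i.sum()>best.sum(): best=i
P=pts[best]; c=P.mean(0); n=np.linalg.svd(P-c)[2][2]; n*=np.sign(n[2]); print("plane",c,np.round(n,3),len(P),len(pts),"tilt",np.arccos(n[2]),"yaw",np.degrees(np.arctan2(-n[1],-n[0])))
for nm,p in[("knob",(249,315)),("hole",(247,351)),("plate",(190,325)),("panelL",(255,300)),("panelR",(252,364))]:
    print(nm,depthpt("top",p,dt[p]))
q=r.trace("top","shaker")[0];m=q["pixels"];ys,xs=np.nonzero(m);print(q["p"],m.sum())
print(cv2.minAreaRect(np.c_[xs,ys].astype(np.float32)))
E
```

```text
[[502.4   0.  317.5]
 [  0.  502.4 242.7]
 [  0.    0.    1. ]] [[537.5   0.  319. ]
 [  0.  537.5 238.5]
 [  0.    0.    1. ]]
knob_grip side [(array([253.9, 319.8]), 0.87)]
knob_grip top [(array([262.2, 448.6]), 0.64), (array([247.7, 314.6]), 0.58)]
knob_pointer side [(array([249.1, 330.8]), 0.55)]
knob_pointer top [(array([310.2, 195.7]), 0.61), (array([240.6, 316.6]), 0.6)]
index_mark side [(array([254.9, 333. ]), 0.91)]
index_mark top [(array([240.2, 318.9]), 0.92), (array([247. , 443.5]), 0.29)]
switch_hole side [(array([287., 325.]), 0.61)]
switch_hole top [(array([243.6, 350.4]), 0.73)]
plane [ 518.2 -161.7   58.2] [-0.2 -0.   1. ] 959 2155 tilt 0.257134675831084 yaw 10.338077467975495
knob [ 515.5 -125.8   87.2]
hole [ 526.2 -200.6   45.6]
plate [ 633.4 -145.6  104.9]
panelL [506.5 -94.4  63.1]
panelR [ 514.4 -227.    54.6]Traceback (most recent call last):
  File "<stdin>", line 26, in <module>
IndexError: list index out of range
```

View pics/ct.png

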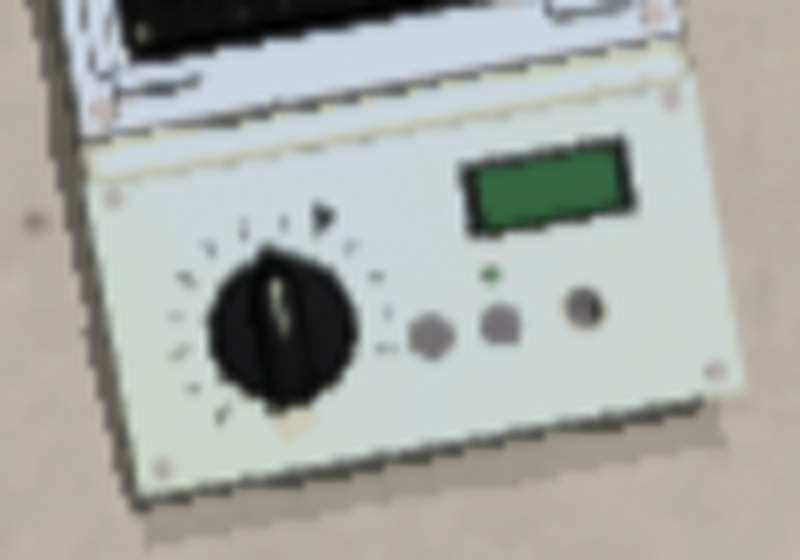

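View pics/cs.png

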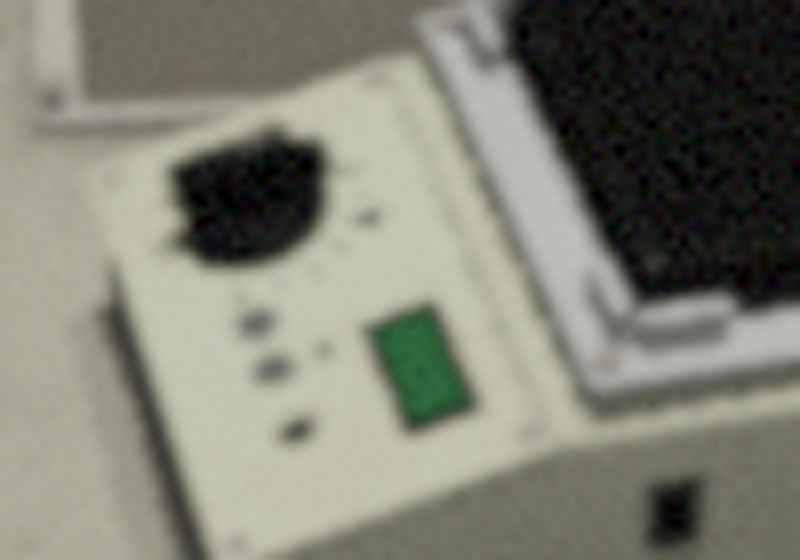

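```bash
python3 - <<'E'
from h import *
np.set_printoptions(precision=2,suppress=True)
T=lambda x,y:(210+(y+.5)/8-.5,280+(x+.5)/8-.5)
S=lambda x,y:(230+(y+.5)/8-.5,290+(x+.5)/8-.5)
n=np.array([-np.sin(.26),0,np.cos(.26)]);c0=np.array([518.2,-161.7,58.2])
def ip(c,p,n,h=0):
    o,d=ray(c,p); return o+d*((c0+h*n-o)@n)/(d@n)
for it in range(3):
    FL,FR,BL,BR=[ip("top",T(*q),n) for q in[(140,495),(742,388),(88,182),(690,88)]]
    w=(FL-FR)+(BL-BR); psi=np.arctan2(-w[0],w[1])  # left dir
    n=np.array([-np.sin(.26)*np.cos(psi),-np.sin(.26)*np.sin(psi),np.cos(.26)])
print("yaw deg",np.degrees(psi),FL,FR,BL,BR,np.linalg.norm(FL-FR),np.linalg.norm(BL-BR),np.linalg.norm(FL-BL))
ly=np.array([-np.sin(psi),np.cos(psi),0]);lx=np.cross(ly,n)
ht=ip("top",T(585,308),n);hs=ip("side",S(295,430),n)
print("hole top",ht,"side",hs,"tri",tri(S(295,430),T(585,308)))
mt=ip("top",T(322,220),n);ms=ip("side",S(368,217),n);print("mark",mt,ms, tri(S(368,217),T(322,220)))
H=ht
K=H+78*ly+9*lx;print("knob axis",K,"grip",K+15*n,"mark dist",np.linalg.norm(mt-K))
print("skirt centre seen", ip("top",T(283,332),n,6)-6*n)
pt=ip("top",T(268,247),n,18)
for nm,v in(("ptr",pt-K),("mark",mt-K)): print(nm,[v@lx,v@ly],np.degrees(np.arctan2(v@ly,v@lx)))
for nm,P in(("K+6",K+6*n),("H",H),("K",K)): print(nm,proj("top",P),proj("side",P))
E
```

```text
yaw deg 9.76497315455144 [473.79 -88.02  49.88] [ 502.29 -244.53   50.3 ] [552.54 -74.84  71.12] [ 577.7  -230.14   70.72] 159.08132118083657 157.32500517909523 82.62051800759814
hole top [ 522.16 -203.44   57.35] side [ 521.68 -201.18   57.33] tri (array([ 521.73, -203.35,   59.19]), np.float64(0.2965122630368995))
mark [ 543.64 -135.17   66.07] [ 543.99 -130.82   66.36] (array([ 543.37, -135.19,   69.61]), np.float64(0.6862133434189754))
knob axis [ 517.5  -125.09   59.67] grip [ 513.7  -125.75   74.16] mark dist 28.733475609753917
skirt centre seen [ 516.02 -124.98   59.28]
ptr [np.float64(21.951884188695768), np.float64(0.6195297808795752)] 1.6165820540358238
mark [np.float64(24.884235722928853), np.float64(-14.366190625981353)] -29.99874011640515
K+6 (np.float64(250.3226418038048), np.float64(314.99004134201454)) (np.float64(256.0075298896965), np.float64(321.4612890447003))
H (np.float64(248.06249999999991), np.float64(352.68750000000006)) (np.float64(284.0570683459433), np.float64(326.7540611060619))
K (np.float64(250.00322539450696), np.float64(314.9237926855524)) (np.float64(258.1888748346933), np.float64(322.262297555144))
```

```bash
cat >> h.py <<'E'
from scipy.spatial.transform import Rotation as Ro
def st():
    s=r.get_state(); R=Ro.from_rotvec(s["tool_rot"]).as_matrix(); y=R[:,1]
    a=np.degrees(np.arctan2(y[1],y[0]))%180
    print("t %.2f tcp %s closeaz %.1f zax %s w %.1f F %s ff %.1f"%(s["time_s"],np.round(s["tcp_pos"],1),a,np.round(R[:,2],3),s["width"],np.round(s["ft_force"],1),s["finger_force"])); return s
E
python3 - <<'E'
from h import *
np.set_printoptions(precision=1,suppress=True)
s=st();print(s["joint_pos"])
_,dt=r.camera("top")
for p in[(235,200),(180,230),(275,230),(275,100),(300,225),(310,193)]: print(p,depthpt("top",p,dt[p]))
E
```

```text
t 1.45 tcp [192.6 620.8 231.3] closeaz 72.8 zax [-0.  0. -1.] w 85.3 F [0.6 0.1 0.2] ff 0.0
[-1.4  0.4  0.   1.6 -0.   1.2 -0. ]
(235, 200) [523.3  79.3 201.5]
(180, 230) [616.9  22.5 231.8]
(275, 230) [470.2  60.1   4.7]
(275, 100) [454.3 274.  160. ]
(300, 225) [415.6  66.7  16.9]
(310, 193) [394.2 134.7  14.9]
```

carry_out(targets=[[[0.4, -0.4, 0.1], 0], [[0.8, -0.8, 0.2], 0], [[1, -1, 0.2], 0], [[1, -1, 0.2], 0]], gripper=-0.15)

```text
time_s: 1.83
tcp_pos: [299.3, 515.9, 252.4]
tool_rot: [0.483, 3.1, -0.001]
ft_force: [1.3, 0.1, 0.2]
width: 38.3
finger_force: 0.0
```

carry_out(targets=[[[0.2, -0.4, 0], 0], [[0.4, -0.8, 0], 0], [[0.6, -1, 0], 0], [[0.6, -1, 0], 0]])

```text
time_s: 2.17
tcp_pos: [359.8, 412.4, 251.7]
tool_rot: [0.491, 3.099, -0.005]
ft_force: [1.2, -1.0, -0.3]
width: 36.6
finger_force: 0.0
```

carry_out(targets=[[[0.1, -0.4, 0], 0], [[0.1, -0.8, 0], 0], [[0.1, -1, 0], 0], [[0.1, -1, 0], 0]])

```text
time_s: 2.5
tcp_pos: [363.9, 315.0, 251.1]
tool_rot: [-0.483, -3.104, 0.004]
ft_force: [0.0, -0.2, 0.6]
width: 36.6
finger_force: 0.0
```

carry_out(targets=[[[0.1, -0.4, 0], 0], [[0.15, -0.8, 0], 0], [[0.15, -1, 0], 0], [[0.15, -1, 0], 0]])

```text
time_s: 2.83
tcp_pos: [378.5, 216.4, 251.3]
tool_rot: [-0.482, -3.104, 0.001]
ft_force: [-0.4, -0.5, 0.5]
width: 36.3
finger_force: 0.0
```

carry_out(targets=[[[0, -0.4, 0], 0.05], [[0, -0.8, 0], 0.1], [[0, -1, 0], 0.12], [[0, -1, 0], 0.12]])

```text
time_s: 3.17
tcp_pos: [378.0, 117.7, 251.5]
tool_rot: [0.085, 3.14, 0.001]
ft_force: [0.0, -0.0, -0.2]
width: 36.0
finger_force: 0.0
```

carry_out(targets=[[[0, -0.4, 0], 0.05], [[0, -0.8, 0], 0.1], [[0, -1, 0], 0.12], [[0, -1, 0], 0.12]])

```text
time_s: 3.5
tcp_pos: [378.4, 18.3, 251.9]
tool_rot: [-0.309, 3.125, 0.001]
ft_force: [1.1, 0.6, -0.2]
width: 35.8
finger_force: 0.0
```

carry_out(targets=[[[0.2, -0.4, 0], 0], [[0.4, -0.8, 0], 0], [[0.6, -1, 0], 0], [[0.6, -1, 0], 0]])

```text
time_s: 3.83
tcp_pos: [442.7, -82.8, 253.0]
tool_rot: [-0.305, 3.121, -0.008]
ft_force: [-0.8, -0.1, 0.6]
width: 36.0
finger_force: 0.0
```

```bash
python3 -c "
from h import *
s=st();print(s['joint_pos'])"
```

```text
t 3.83 tcp [442.7 -82.8 253. ] closeaz 101.2 zax [ 0.007 -0.005 -1.   ] w 36.0 F [-0.8 -0.1  0.6] ff 0.0
[-0.72899335 -0.08732291  0.79660131  2.06499406  0.07375431  1.13193763
  1.80047298]
```

carry_out(targets=[[[0.38, -0.23, -0.3], 0], [[0.75, -0.47, -0.6], 0], [[0.75, -0.47, -0.9], 0], [[0.75, -0.47, -1], 0], [[0.75, -0.47, -1], 0]])

```text
time_s: 4.25
tcp_pos: [511.2, -123.1, 146.2]
tool_rot: [0.319, -3.115, 0.001]
ft_force: [-1.5, 1.1, -0.0]
width: 35.9
finger_force: 0.0
```

carry_out(targets=[[[0, 0, -0.3], 0], [[0, 0, -0.45], 0], [[0, 0, -0.45], 0], [[0, 0, -0.45], 0]])

```text
time_s: 4.58
tcp_pos: [513.1, -124.1, 106.7]
tool_rot: [-0.32, 3.125, 0.002]
ft_force: [-0.3, -0.2, 0.2]
width: 36.0
finger_force: 0.0
```

```bash
python3 -c "
from h import *
s=st()
S,_=r.camera('side')
cv2.imwrite('pics/s1.png',cv2.resize(S[190:290,260:380],None,fx=6,fy=6,interpolation=cv2.INTER_CUBIC))
for h in (100,):
  print(proj('side',s['tcp_pos']))"
```

```text
t 4.58 tcp [ 513.1 -124.1  106.7] closeaz 101.7 zax [-0.     0.001 -1.   ] w 36.0 F [-0.3 -0.2  0.2] ff 0.0
(np.float64(239.00755981977207), np.float64(319.58807228810707))
```

View pics/s1.png

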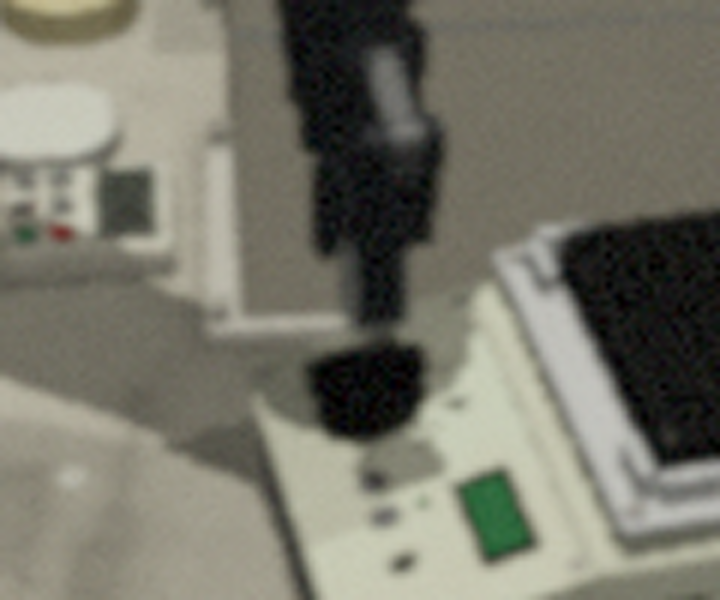

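carry_out(targets=[[[0, 0, -0.2], 0], [[0, 0, -0.36], 0], [[0, 0, -0.36], 0], [[0, 0, -0.36], 0]])

```text
time_s: 4.97
tcp_pos: [513.4, -125.6, 71.5]
tool_rot: [-0.317, 3.124, 0.001]
ft_force: [0.2, 0.4, 0.8]
width: 36.2
finger_force: 0.0
```

carry_out(targets=[[[0, 0, 0], 0], [[0, 0, 0], 0], [[0, 0, 0], 0], [[0, 0, 0], 0], [[0, 0, 0], 0]], gripper=-1)

```text
time_s: 5.38
tcp_pos: [513.8, -125.2, 72.2]
tool_rot: [-0.317, 3.123, 0.003]
ft_force: [-1.9, 2.2, 6.8]
width: 10.1
finger_force: 60.5
```

```bash
python3 -c "
from h import *
s=st();print(s['moment'])"
```

```text
t 5.38 tcp [ 513.8 -125.2   72.2] closeaz 101.6 zax [ 0.002  0.002 -1.   ] w 10.1 F [-1.9  2.2  6.8] ff 60.5
[ 0.4829554   0.36109904 -0.10806669]
```

carry_out(targets=[[[0, 0, 0], -0.06], [[0, 0, 0], -0.12], [[0, 0, 0], -0.18], [[0, 0, 0], -0.23], [[0, 0, 0], -0.27]])

```text
time_s: 5.8
tcp_pos: [513.6, -125.9, 72.6]
tool_rot: [0.575, 3.088, 0.005]
ft_force: [-2.5, -0.5, 8.1]
width: 10.1
finger_force: 68.9
```

carry_out(targets=[[[0, 0, 0], 0], [[0, 0, 0], 0]])

```text
time_s: 5.97
tcp_pos: [513.5, -125.9, 72.6]
tool_rot: [0.568, 3.089, 0.004]
ft_force: [-3.2, 0.5, 8.2]
width: 10.3
finger_force: 68.8
```

```bash
python3 -c "
from h import *
s=st();print(s['moment'])"
```

```text
t 5.97 tcp [ 513.5 -125.9   72.6] closeaz 69.2 zax [ 0.001  0.003 -1.   ] w 10.3 F [-3.2  0.5  8.2] ff 68.8
[0.95280411 0.60135978 0.20376105]
```

carry_out(targets=[[[0, 0, 0], 0], [[0, 0, 0], 0], [[0, 0, 0], 0], [[0, 0, 0], 0]], gripper=-0.15)

```text
time_s: 6.3
tcp_pos: [512.8, -126.0, 70.5]
tool_rot: [0.568, 3.089, 0.0]
ft_force: [0.1, -0.7, -0.1]
width: 36.1
finger_force: 0.0
```

carry_out(targets=[[[0, 0, 0.4], 0], [[0, 0, 0.8], 0], [[0, 0, 1], 0], [[0, 0, 1], 0]])

```text
time_s: 6.63
tcp_pos: [516.4, -127.6, 175.0]
tool_rot: [0.567, 3.08, 0.002]
ft_force: [0.1, -1.0, 0.9]
width: 36.0
finger_force: 0.0
```

carry_out(targets=[[[-0.1, -0.3, 0.3], 0], [[-0.2, -0.6, 0.6], 0], [[-0.3, -0.9, 0.7], 0], [[-0.3, -1, 0.7], 0], [[-0.3, -1, 0.7], 0]])

```text
time_s: 7.05
tcp_pos: [481.3, -230.6, 241.3]
tool_rot: [0.579, 3.085, -0.002]
ft_force: [-0.6, 0.3, -0.2]
width: 36.5
finger_force: 0.0
```

carry_out(targets=[[[0, -0.4, 0], 0], [[0, -0.8, 0], 0], [[0, -1, 0], 0], [[0, -1, 0], 0]])

```text
time_s: 7.38
tcp_pos: [480.5, -330.5, 239.3]
tool_rot: [-0.577, -3.086, 0.006]
ft_force: [-0.6, -0.2, 0.6]
width: 36.4
finger_force: 0.0
```

```bash
python3 - <<'E'
from h import *
np.set_printoptions(precision=1,suppress=True)
st()
T,dt=r.camera("top");S,ds=r.camera("side")
a=cv2.resize(T[215:275,290:370],None,fx=7,fy=7,interpolation=cv2.INTER_CUBIC)
b=cv2.resize(S[300:400,280:400],None,fx=6,fy=6,interpolation=cv2.INTER_CUBIC)
cv2.imwrite("pics/k2.png",a);cv2.imwrite("pics/sd.png",b)
for n in["knob_pointer","index_mark","screwdriver_handle","screwdriver_tip","screwdriver"]:
    o={}
    for c in("side","top"):
        q=r.pinpoint(c,n); print(n,c,[(np.round(x["point"],1),round(x["p"],2)) for x in q[:2]])
        if q:o[c]=q[0]["point"]
    if len(o)==2:print("  ->",*tri(o["side"],o["top"]))
E
```

```text
t 7.38 tcp [ 480.5 -330.5  239.3] closeaz 68.8 zax [-0. -0. -1.] w 36.4 F [-0.6 -0.2  0.6] ff 0.0
knob_pointer side [(array([255.3, 330.5]), 0.67)]
knob_pointer top [(array([239.4, 320.8]), 0.6)]
  -> [ 535.3 -137.5   75.8] 3.5878281034991995
index_mark side [(array([255.2, 336.1]), 0.73)]
index_mark top [(array([240.8, 321.1]), 0.79)]
  -> [ 539.6 -137.6   74.1] 10.190289261048951
screwdriver_handle side [(array([331.7, 312. ]), 0.82), (array([284.9, 359.9]), 0.35)]
screwdriver_handle top []
screwdriver_tip side []
screwdriver_tip top [(array([207.1, 409.3]), 0.34)]
screwdriver side [(array([352.5, 315.4]), 0.98)]
screwdriver top []
```

View pics/k2.png

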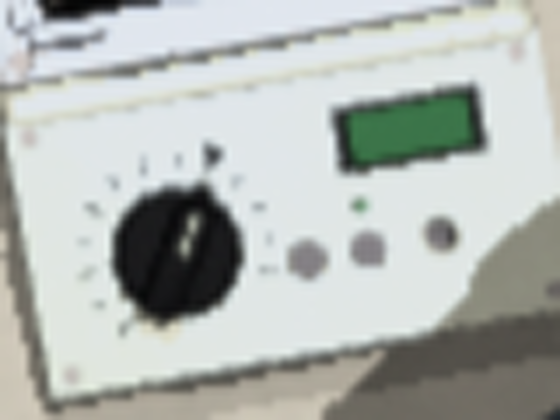

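View pics/sd.png

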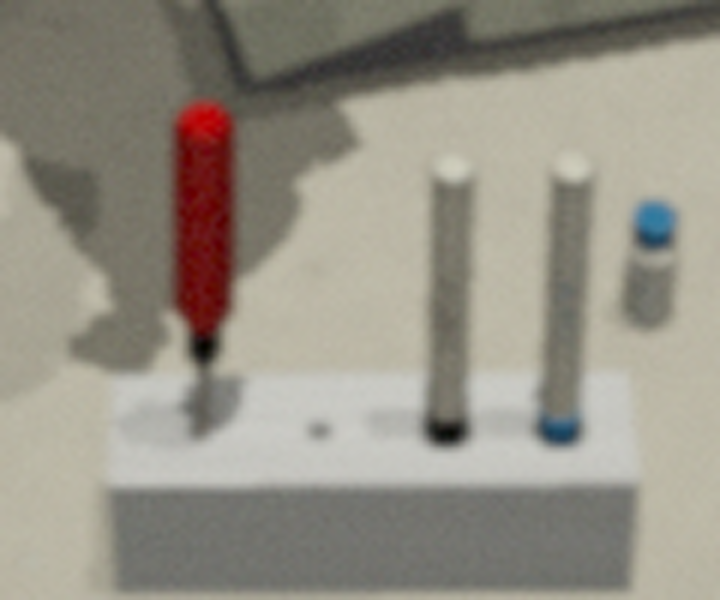

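```bash
python3 - <<'E'
from h import *
np.set_printoptions(precision=1,suppress=True)
psi=np.radians(9.76);n=np.array([-np.sin(.26)*np.cos(psi),-np.sin(.26)*np.sin(psi),np.cos(.26)])
ly=np.array([-np.sin(psi),np.cos(psi),0]);lx=np.cross(ly,n);K=np.array([517.2,-125.1,59.6])
T=lambda x,y:(215+(y+.5)/7-.5,290+(x+.5)/7-.5)
def ip(p,h):
    o,d=ray("top",p); P=o+d*((K+h*n-o)@n)/(d@n)-K; return np.array([P@lx,P@ly])
for nm,p,h in(("nose",(205,186),14),("wl0",(184,250),24),("wl1",(197,212),24),("mark",(212,155),0)):
    v=ip(T(*p),h);print(nm,v,np.degrees(np.arctan2(v[1],v[0])))
v=ip(T(197,212),24)-ip(T(184,250),24);print("line",np.degrees(np.arctan2(v[1],v[0])))
def zint(c,p,z):
    o,d=ray(c,p);return o+d*(z-o[2])/d[2]
for c in("top","side"):
    im=cv2.imread(f"pics/{c}0.png").astype(int);m=(im[...,2]>90)&(im[...,1]<70)&(im[...,0]<80)
    m[:, :300]=0; m[:240 if c=="top" else 300]=0;m[:,480:]=0
    ys,xs=np.nonzero(m);print(c,len(xs),xs.min(),xs.max(),ys.min(),ys.max())
    for x in (range(xs.min(),xs.max()+1) if c=="top" else []): print(x,ys[xs==x].min(),ys[xs==x].max())
    for y in (range(ys.min(),ys.max()+1,4) if c=="side" else []): print(y,xs[ys==y].min(),xs[ys==y].max())
print("hole side z45",zint("side",(372.1,313.25),45))
E
```

```text
nose [ 18.5 -10.9] -30.427320730274964
wl0 [ 2.1 -1.7] -38.6985792137346
wl1 [12.4 -7.2] -30.17010177560585
mark [ 25.9 -14.6] -29.44384605662983
line -28.18052599912607
top 40 462 468 255 261
462 255 260
463 255 260
464 255 261
465 255 261
466 255 260
467 256 260
468 257 259
side 249 307 316 318 354
318 310 312
322 307 315
326 307 315
330 308 315
334 308 313
338 308 314
342 308 316
346 308 316
350 310 316
354 310 314
hole side z45 [ 489.  -405.3   45. ]
```

```bash
python3 - <<'E'
from h import *
np.set_printoptions(precision=1,suppress=True)
def zint(c,p,z):
    o,d=ray(c,p);return o+d*(z-o[2])/d[2]
for name,c,f in(("top0","top","pics/top0.png"),("side0","side","pics/side0.png"),("sidenow","side",None)):
    im=(cv2.imread(f) if f else r.camera("side")[0]); im=cv2.GaussianBlur(im,(3,3),0).astype(int)
    m=((im[...,2]>2*im[...,1])&(im[...,2]>50)).astype(np.uint8)
    if c=="top": m[:245]=0;m[:,:440]=0;m[275:]=0;m[:,480:]=0
    else: m[:300]=0;m[:,:295]=0;m[:,335:]=0;m[400:]=0
    ys,xs=np.nonzero(m);P=np.c_[xs,ys].astype(float);print(name,len(xs),xs.min(),xs.max(),ys.min(),ys.max(),P.mean(0))
    u=np.linalg.svd(P-P.mean(0))[2][0]; t=(P-P.mean(0))@u; w=(P-P.mean(0))@[-u[1],u[0]]
    print(" axis",u,"t",t.min(),t.max(),"w",w.min(),w.max())
    for e,q in(("a",P.mean(0)+u*t.min()),("b",P.mean(0)+u*t.max())):
        print("  end",e,q,"z159",zint(c,q[::-1],159),"z87",zint(c,q[::-1],87))
    print("  mean z123",zint(c,P.mean(0)[::-1],123))
for z in(7,45,123,152): print(z,proj("top",(488,-405,z)),proj("side",(488,-405,z)))
E
```

```text
top0 54 453 467 255 264 [462.6 258.6]
 axis [-0.9  0.5] t -5.055580955629843 11.068934126740537 w -3.2733287801534057 3.052667439292701
  end a [467.  256.1] z159 [ 492.3 -410.3  159. ] z87 [ 502.1 -430.7   87. ]
  end b [453.  264.1] z159 [ 477.3 -383.8  159. ] z87 [ 485.9 -402.1   87. ]
  mean z123 [ 492.3 -411.9  123. ]
side0 274 307 315 318 356 [311.7 335.7]
 axis [0. 1.] t -17.732910544893173 20.33393664830173 w -3.7121304228840195 4.311834252709507
  end a [311.2 318. ] z159 [ 489.3 -400.2  159. ] z87 [ 489.6 -324.7   87. ]
  end b [312.3 356. ] z159 [ 488.3 -475.2  159. ] z87 [ 488.5 -409.5   87. ]
  mean z123 [ 488.9 -401.3  123. ]
sidenow 306 309 318 317 355 [313.6 334.7]
 axis [-0.  1.] t -17.710748593786725 20.330989357083364 w -4.317692205714756 4.866257940635098
  end a [313.9 317. ] z159 [ 493.4 -398.3  159. ] z87 [ 494.2 -322.6   87. ]
  end b [313.3 355. ] z159 [ 489.8 -473.5  159. ] z87 [ 490.2 -407.5   87. ]
  mean z123 [ 492.  -399.3  123. ]
7 (np.float64(267.49214420090925), np.float64(445.01030447322984)) (np.float64(387.4928168760635), np.float64(313.2769520165043))
45 (np.float64(265.455651356887), np.float64(449.30774039577966)) (np.float64(371.9722480745922), np.float64(312.6229192851704))
123 (np.float64(260.78192372944136), np.float64(459.1703063543859)) (np.float64(337.5041573238824), np.float64(311.1704429084403))
152 (np.float64(258.8492491181705), np.float64(463.24866357791103)) (np.float64(323.70038682703563), np.float64(310.5887556110068))
```

```bash
python3 - <<'E'
from h import *
np.set_printoptions(precision=2,suppress=True)
for c,regs in(("side",{"stand":(355,400,295,390),"pens":(322,375,345,382),"driver":(312,360,302,324),"timer":(210,240,255,290),"shaker":(280,305,310,430)}),("top",{"timer":(285,320,205,245),"shaker":(220,270,330,370)})):
    a=cv2.imread(f"pics/{c}0.png",0); b=cv2.cvtColor(r.camera(c)[0],cv2.COLOR_BGR2GRAY)
    for n,(y0,y1,x0,x1) in regs.items():
        t=cv2.resize(a[y0:y1,x0:x1],None,fx=4,fy=4,interpolation=cv2.INTER_CUBIC);B=cv2.resize(b[y0-8:y1+8,x0-8:x1+8],None,fx=4,fy=4,interpolation=cv2.INTER_CUBIC)
        _,v,_,l=cv2.minMaxLoc(cv2.matchTemplate(B,t,cv2.TM_CCOEFF_NORMED)); print(c,n,"shift x,y px",(l[0]-32)/4,(l[1]-32)/4,round(v,2))
E
```

```text
side stand shift x,y px 0.5 0.0 0.96
side pens shift x,y px 0.0 0.0 1.0
side driver shift x,y px 1.5 -0.75 0.85
side timer shift x,y px 0.5 -0.25 0.55
side shaker shift x,y px 0.25 -0.25 0.91
top timer shift x,y px 0.0 0.0 1.0
top shaker shift x,y px 0.0 0.0 0.8
```

carry_out(targets=[[[-0.4, 0, 0.1], 0.05], [[-0.8, 0, 0.2], 0.1], [[-1, 0, 0.2], 0.17], [[-1, 0, 0.2], 0.17]])

```text
time_s: 8.47
tcp_pos: [376.8, -328.1, 260.0]
tool_rot: [0.017, 3.141, 0.007]
ft_force: [0.8, -0.5, 0.4]
width: 36.3
finger_force: 0.0
```

```bash
python3 - <<'E'
from h import *
np.set_printoptions(precision=1,suppress=True)
st()
def zint(c,p,z):
    o,d=ray(c,p);return o+d*(z-o[2])/d[2]
for name,c,f in(("top","top",None),("sidenow","side",None)):
    raw=r.camera(c)[0]; cv2.imwrite(f"pics/n_{c}.png",raw)
    im=cv2.GaussianBlur(raw,(3,3),0).astype(int)
    m=((im[...,2]>2*im[...,1])&(im[...,2]>45)).astype(np.uint8)
    if c=="top": m[:245]=0;m[:,:440]=0;m[275:]=0;m[:,480:]=0
    else: m[:300]=0;m[:,:295]=0;m[:,335:]=0;m[400:]=0
    ys,xs=np.nonzero(m)
    if len(xs)<5: print("none");continue
    P=np.c_[xs,ys].astype(float);print(name,len(xs),xs.min(),xs.max(),ys.min(),ys.max(),P.mean(0))
a=cv2.imread("pics/n_top.png")[235:280,425:485];cv2.imwrite("pics/nt.png",cv2.resize(a,None,fx=10,fy=10,interpolation=cv2.INTER_CUBIC))
E
```

```text
t 8.47 tcp [ 376.8 -328.1  260. ] closeaz 89.4 zax [ 0.  0. -1.] w 36.3 F [ 0.8 -0.5  0.4] ff 0.0
top 87 453 467 253 263 [460.4 258.3]
sidenow 284 310 317 318 356 [313.5 335.8]
```

View pics/nt.png

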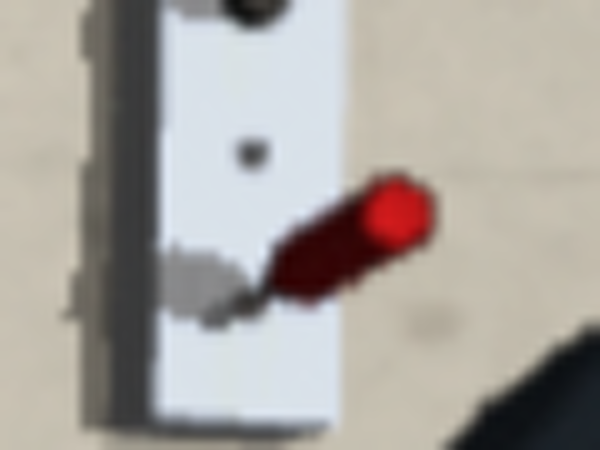

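```bash
python3 - <<'E'
from h import *
np.set_printoptions(precision=1,suppress=True)
def zint(c,p,z):
    o,d=ray(c,p);return o+d*(z-o[2])/d[2]
print("hole",zint("top",(264.9,449.3),45),zint("side",(372.1,313.25),45), "stand depth")
print("cap",zint("top",(255.9,464.5),159),zint("side",(321,313.8),159),tri((321,313.8),(255.9,464.5)))
print("hbottom",zint("top",(262.1,453.9),85),zint("side",(354.5,313.4),87))
print("mean",tri((335.8,313.5),(258.9,459.2)))
E
```

```text
hole [ 489.2 -405.    45. ] [ 489.  -405.3   45. ] stand depth
cap [ 492.6 -405.6  159. ] [ 492.9 -406.8  159. ] (array([ 492.8, -405.9,  158. ]), np.float64(0.16893822030403463))
hbottom [ 490.1 -404.5   85. ] [ 490.4 -406.5   87. ]
mean (array([ 491.5, -404.4,  125.8]), np.float64(0.3512821878495529))
```

carry_out(targets=[[[0.3, -0.25, -0.1], 0], [[0.6, -0.5, -0.2], 0], [[0.9, -0.7, -0.3], 0], [[1, -0.79, -0.4], 0], [[1, -0.79, -0.4], 0]])

```text
time_s: 8.98
tcp_pos: [486.5, -404.6, 215.9]
tool_rot: [-0.006, -3.137, 0.001]
ft_force: [-0.2, 1.0, -0.4]
width: 36.6
finger_force: 0.0
```

carry_out(targets=[[[0.09, 0, -0.2], 0], [[0.09, 0, -0.4], 0], [[0.09, 0, -0.4], 0], [[0.09, 0, -0.4], 0], [[0.09, 0, -0.4], 0]])

```text
time_s: 9.4
tcp_pos: [491.8, -405.3, 181.0]
tool_rot: [0.012, 3.141, -0.001]
ft_force: [-1.5, 0.5, 0.4]
width: 36.3
finger_force: 0.0
```

```bash
python3 -c "
from h import *
st()"
```

```text
t 9.40 tcp [ 491.8 -405.3  181. ] closeaz 89.6 zax [ 0.    -0.001 -1.   ] w 36.3 F [-1.5  0.5  0.4] ff 0.0
```

carry_out(targets=[[[0, 0, -0.25], 0], [[0, 0, -0.5], 0], [[0, 0, -0.71], 0], [[0, 0, -0.71], 0], [[0, 0, -0.71], 0]])

```text
time_s: 9.82
tcp_pos: [491.6, -405.0, 109.9]
tool_rot: [-0.012, -3.141, -0.0]
ft_force: [0.7, -1.0, -0.1]
width: 36.5
finger_force: 0.0
```

carry_out(targets=[[[0, 0, 0], 0], [[0, 0, 0], 0], [[0, 0, 0], 0], [[0, 0, 0], 0], [[0, 0, 0], 0]], gripper=-1)

```text
time_s: 10.23
tcp_pos: [492.7, -406.3, 111.8]
tool_rot: [0.012, 3.138, -0.003]
ft_force: [-0.3, 0.7, 6.2]
width: 13.8
finger_force: 58.5
```

```bash
python3 -c "
from h import *
st()"
```

```text
t 10.23 tcp [ 492.7 -406.3  111.8] closeaz 89.6 zax [ 0.003 -0.002 -1.   ] w 13.8 F [-0.3  0.7  6.2] ff 58.5
```

carry_out(targets=[[[0, 0, 0.15], 0], [[0, 0, 0.35], 0], [[0, 0, 0.6], 0], [[0, 0, 0.8], 0], [[0, 0, 0.8], 0]])

```text
time_s: 10.65
tcp_pos: [493.5, -408.2, 195.2]
tool_rot: [0.013, 3.134, -0.009]
ft_force: [1.1, -0.3, 0.5]
width: 13.7
finger_force: 58.8
```

carry_out(targets=[[[0, 0.2, 0.1], 0], [[0, 0.4, 0.2], 0], [[0, 0.6, 0.2], 0], [[0, 0.6, 0.2], 0], [[0, 0.6, 0.2], 0]])

```text
time_s: 11.07
tcp_pos: [492.0, -343.5, 209.0]
tool_rot: [-0.007, -3.141, -0.002]
ft_force: [0.7, -1.1, -0.9]
width: 13.7
finger_force: 58.9
```

```bash
python3 - <<'E'
from h import *
np.set_printoptions(precision=1,suppress=True)
s=st()
for c in("side","top"):
    im=r.camera(c)[0];cv2.imwrite(f"pics/g_{c}.png",im)
    if c=="side":
        p=proj(c,s["tcp_pos"]);print(p); y,x=int(p[0]),int(p[1])
        cv2.imwrite("pics/gs.png",cv2.resize(im[y-20:y+70,x-50:x+50],None,fx=6,fy=6,interpolation=cv2.INTER_CUBIC));print(y-20,x-50)
    else:
        p=proj(c,s["tcp_pos"]-[0,0,100]);print("top tip",p)
    q=r.pinpoint(c,"screwdriver_tip");print(c,[(np.round(x["point"],1),round(x["p"],2)) for x in q[:2]])
E
```

```text
t 11.07 tcp [ 492.  -343.5  209. ] closeaz 89.7 zax [-0.  0. -1.] w 13.7 F [ 0.7 -1.1 -0.9] ff 58.9
(np.float64(267.96912693088814), np.float64(310.8068652965686))
247 260
side []
top tip (np.float64(259.54360115707925), np.float64(425.6870427664139))
top []
```

View pics/gs.png

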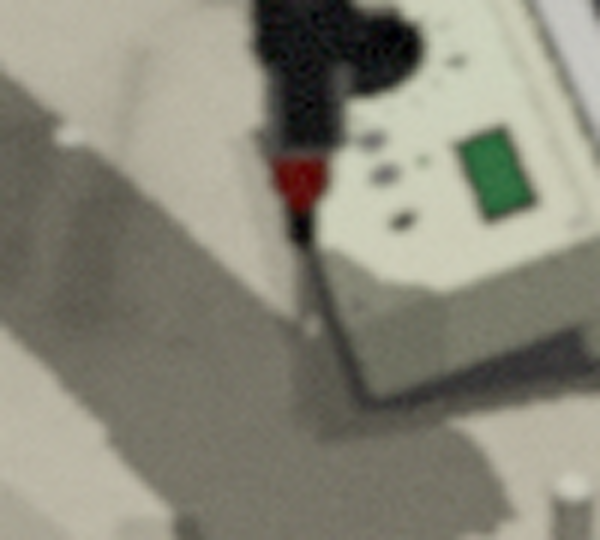

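```bash
python3 - <<'E'
from h import *
np.set_printoptions(precision=1,suppress=True)
for z in(209,187,181,175,107): print(z,proj("side",(492,-343.5,z)),proj("side",(489,-343.5,z)),proj("top",(492,-343.5,z)))
im=cv2.imread("pics/g_side.png").astype(int)
print(im[270:306:2,303:320].sum(2)//3)
im=cv2.imread("pics/g_top.png").astype(int)
y,x=proj("top",(490,-343.5,112));y,x=int(y),int(x);print(y,x);print(im[y-8:y+9,x-12:x+18].sum(2)//3)
E
```

```text
209 (np.float64(267.9602765405866), np.float64(310.80668862621553)) (np.float64(268.0475151944423), np.float64(308.8382452382683)) (np.float64(252.32719609188854), np.float64(436.91390375072655))
187 (np.float64(279.1168349693012), np.float64(311.23757759532947)) (np.float64(279.2036903521901), np.float64(309.2992702413336)) (np.float64(254.04872145981437), np.float64(434.2398969393979))
181 (np.float64(282.100569167029), np.float64(311.3528154763287)) (np.float64(282.18731704365047), np.float64(309.4225675618872)) (np.float64(254.50403276427454), np.float64(433.53267208399626))
175 (np.float64(285.05962544838627), np.float64(311.4671002460246)) (np.float64(285.14626462248424), np.float64(309.544845026817)) (np.float64(254.9534821589013), np.float64(432.8345524018985))
107 (np.float64(316.96172546262386), np.float64(312.69922420930044)) (np.float64(317.04706080675703), np.float64(310.863134176161)) (np.float64(259.6703317530424), np.float64(425.50797553132753))
[[ 99  80  75  62  42  30  24  22  32  24  27  32  48  76 106 141 143]
 [110  87  77  66  63  63  65  66  62  62  63  75 110
[... 2588 characters left out ...]
 97  98  98  98  99 100
  100 101 100 100 101 101 100 102 101 101 101 101]
 [ 93  93  93  95  95  95  96  97  97  98  98  97  98  98  99  98  99 100
  101 100 100 101 100 101 101 101 102 102 101 100]
 [ 93  94  95  95  95  95  96  96  98  97  98  99  98  99  99 100  99 100
  100 101 101 101 101 101 101 102 101 101 101 101]
 [ 94  95  95  95  96  96  98  97  98  98  98  98  99  99 101 101 101 101
  101 101 101 101 101 102 102 102 101 101 101 101]
 [ 94  96  96  97  96  97  99  98  98  99  99  99 100 100 101 101 100 101
  102 101 101 101 102 102 101 101 101 100 101 101]
 [ 95  96  96  96  98  98  99  97  98  98  98  99 101 100 100 100 100 100
  101 101 102 102 101 102 101 101 101 101 100 102]]
```

carry_out(targets=[[[0.1, 0.3, 0], 0], [[0.2, 0.6, 0], 0], [[0.36, 0.9, 0], 0], [[0.36, 1, 0], 0], [[0.36, 1, 0], 0]])

```text
time_s: 11.68
tcp_pos: [529.4, -241.3, 208.5]
tool_rot: [-0.002, -3.141, -0.003]
ft_force: [0.0, 0.0, -0.4]
width: 13.5
finger_force: 58.9
```

carry_out(targets=[[[0, 0.25, 0], 0], [[0, 0.42, -0.15], 0], [[0, 0.42, -0.3], 0], [[0, 0.42, -0.3], 0], [[0, 0.42, -0.3], 0]])

```text
time_s: 12.1
tcp_pos: [526.1, -205.1, 178.9]
tool_rot: [-0.016, -3.14, 0.002]
ft_force: [0.1, -0.3, -0.3]
width: 13.4
finger_force: 58.9
```

carry_out(targets=[[[0, 0, 0], 0], [[0, 0, 0], 0], [[0, 0, 0], 0]])

```text
time_s: 12.35
tcp_pos: [527.8, -204.8, 180.3]
tool_rot: [0.015, 3.14, -0.002]
ft_force: [0.7, -0.2, -0.4]
width: 13.6
finger_force: 58.8
```

```bash
python3 - <<'E'
from h import *
np.set_printoptions(precision=1,suppress=True)
s=st();p=s["tcp_pos"]
im=r.camera("side")[0];cv2.imwrite("pics/h_side.png",im)
a=im[240:300,285:365];cv2.imwrite("pics/hs.png",cv2.resize(a,None,fx=9,fy=9,interpolation=cv2.INTER_CUBIC))
for d in([0,0,0],[-1.5,0,-33],[-4.6,0,-102]): 
    y,x=proj("side",p+d);print(d,y,x,"crop",(x-285+.5)*9,(y-240+.5)*9)
y,x=proj("side",(522,-203.3,57.4));print("hole",y,x,"crop",(x-285+.5)*9,(y-240+.5)*9)
q=r.pinpoint("side","screwdriver_tip");print([(np.round(x["point"],1),round(x["p"],2)) for x in q[:2]])
im=r.camera("top")[0];cv2.imwrite("pics/h_top.png",im);q=r.pinpoint("top","switch_hole");print([(np.round(x["point"],1),round(x["p"],2)) for x in q[:2]])
E
```

```text
t 12.35 tcp [ 527.8 -204.8  180.3] closeaz 89.5 zax [ 0. -0. -1.] w 13.6 F [ 0.7 -0.2 -0.4] ff 58.8
[0, 0, 0] 231.0030945288636 329.09376573019415 crop 401.34389157174735 -76.47214924022748
[-1.5, 0, -33] 246.13536795508276 328.45719633303213 crop 395.61476699728917 59.71831159574481
[-4.6, 0, -102] 275.92833957690283 327.2232204011717 crop 384.50898361054544 327.85505619212546
hole 283.99634054329385 326.6660493005461 crop 379.49444370491483 400.4670648896447
[(array([277.6, 327. ]), 0.68), (array([388.2, 425.5]), 0.66)]
[(array([249.6, 350.3]), 0.68)]
```

View pics/hs.png

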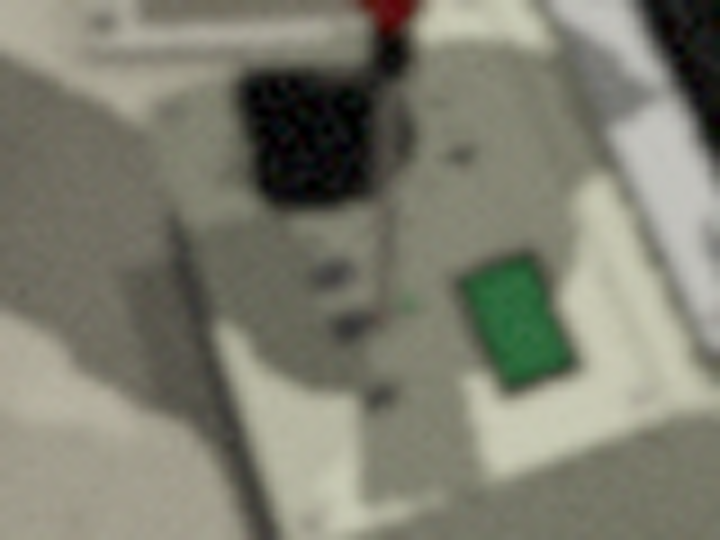

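carry_out(targets=[[[0.005, 0.015, -0.05], 0], [[0.005, 0.015, -0.1], 0], [[0.005, 0.015, -0.15], 0], [[0.005, 0.015, -0.15], 0]])

```text
time_s: 12.88
tcp_pos: [527.1, -200.9, 162.7]
tool_rot: [-0.011, -3.139, -0.001]
ft_force: [0.4, -0.9, -0.1]
width: 13.7
finger_force: 58.8
```

carry_out(targets=[[[0, 0, -0.04], 0], [[0, 0, -0.08], 0], [[0, 0, -0.12], 0], [[0, 0, -0.12], 0], [[0, 0, -0.12], 0]])

```text
time_s: 13.3
tcp_pos: [527.8, -201.6, 151.9]
tool_rot: [-0.012, -3.141, -0.0]
ft_force: [-0.2, -0.6, -1.2]
width: 13.8
finger_force: 58.8
```

```bash
python3 -c "
from h import *
s=st();print(s['moment'])"
```

```text
t 13.30 tcp [ 527.8 -201.6  151.9] closeaz 89.6 zax [-0.001  0.    -1.   ] w 13.8 F [-0.2 -0.6 -1.2] ff 58.8
[-0.02428026 -0.03986809 -0.03041279]
```

carry_out(targets=[[[0, -0.01, -0.03], 0], [[0, -0.01, -0.06], 0], [[0, -0.01, -0.1], 0], [[0, -0.01, -0.1], 0], [[0, -0.01, -0.1], 0]])

```text
time_s: 13.72
tcp_pos: [529.4, -203.3, 144.2]
tool_rot: [0.012, 3.139, 0.0]
ft_force: [-0.5, 1.4, 8.6]
width: 13.9
finger_force: 60.2
```

carry_out(targets=[[[0, 0, -0.02], 0], [[0, 0, -0.04], 0], [[0, 0, -0.04], 0], [[0, 0, -0.04], 0]])

```text
time_s: 14.05
tcp_pos: [530.5, -204.0, 143.2]
tool_rot: [0.012, 3.137, 0.003]
ft_force: [-5.4, 3.3, 24.1]
width: 13.9
finger_force: 62.2
```

```bash
python3 -c "
from h import *
s=st();print(s['moment'])"
```

```text
t 14.05 tcp [ 530.5 -204.   143.2] closeaz 89.5 zax [ 0.004  0.002 -1.   ] w 13.9 F [-5.4  3.3 24.1] ff 62.2
[ 1.00569649  1.49731548 -0.02722857]
```

carry_out(targets=[[[0, 0, 0], 0], [[0, 0, 0], 0], [[0, 0, 0], 0], [[0, 0, 0], 0], [[0, 0, 0], 0]])

```text
time_s: 14.47
tcp_pos: [530.5, -204.0, 143.2]
tool_rot: [0.012, 3.137, 0.003]
ft_force: [-4.6, 3.0, 24.4]
width: 13.9
finger_force: 62.1
```

```bash
python3 - <<'E'
from h import *
st()
for c,n in(("top","knob_pointer"),("top","index_mark"),("side","knob_pointer")):
    r.camera(c); print(c,n,[(np.round(x["point"],1),round(x["p"],2)) for x in r.pinpoint(c,n)[:1]])
st()
E
```

```text
t 14.47 tcp [ 530.5 -204.   143.2] closeaz 89.5 zax [ 0.005  0.002 -1.   ] w 13.9 F [-4.6  3.  24.4] ff 62.1
top knob_pointer []
top index_mark []
side knob_pointer [(array([254.8, 333. ]), 0.69)]
t 14.77 tcp [ 530.5 -204.   143.2] closeaz 89.5 zax [ 0.005  0.002 -1.   ] w 13.4 F [-4.7  2.6 24.3] ff 62.1
```

The push is steady at 24 N, square to the panel and against the hard stop, and the knob hasn't moved.

```bash
python3 -c "
from station import r
print(r.sign_off())"
```

```text
the job is handed in; nothing more can be done
None
```

I handed the job in at about 15 s: the knob measured within about a degree of its mark after I let go, and the gripped screwdriver presses steadily at 24 N at the depth of the switch's hard stop; no verdict came back, and I couldn't see the switch itself.

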